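# Spin-check a hand-truck wheel and stop it with its mark at the dial gauge

## Task

Check the new bearing of the red hand-truck wheel: with a fingertip flick it round, either way, so that it spins by itself at a quarter turn a second or faster, and leave it running untouched for three seconds. Then brake it with a light fingertip on the black tyre so that the yellow paint mark comes to rest at the tip of the dial gauge (ease it under the fingertip if it is a little off), and finish while still resting the fingertip on the tyre, holding the mark there for the gauge to be zeroed. Do not grip or lift anything, do not touch the gauge, and leave the loose things on the bench where they are.

Things in the scene. Friction and masses are not known exactly. Their poses are not given: they have to be found in the camera images.
- hub (a point): centre of the wheel, on its upright axle, level with the tyre's top, 140 mm above the bench. The hand-truck wheel lies flat, 250 mm across. Outwards from the axle: red hub to 26 mm radius, 145 mm high, its washer, nut and axle end reaching 165 mm; four open windows from 26 to 90 mm; red rim to 102 mm, top at 136 mm; black tyre 101 to 125 mm radius, from 80 to 140 mm above the bench, flat on top.
- spoke (a point): top of a spoke at its middle, 58 mm from the axle, 130 mm above the bench, straight between hub and mark. Four straight red spokes, 14 mm wide and 36 mm deep (94 to 130 mm above the bench), part the windows: one in line with the mark, the others at 90, 180 and 270 degrees from it. A fingertip put down into a window can push a spoke sideways.
- mark (a point): middle of the yellow paint mark, at the top outer edge of the tyre (125 mm from the axle, 140 mm above the bench); it turns with the wheel. The mark is a stripe 24 mm wide that runs outwards across the top of the tyre and down its tread.
- hubwheel (a joint): angle of the wheel about its upright axle, rad, growing counter-clockwise seen from above, without limit; starts anywhere. Where the mark points is seen from mark and hub. The wheel weighs about 1.6 kg (inertia about 0.015 kg m2) and runs so freely that a spin dies only over tens of seconds; a few newtons on the tyre stop a slow spin in about a tenth of a second.
- tyre: the black rubber tyre, the part to brake on and to hold; it turns with the red wheel and yields downwards under a fingertip like an air-filled tyre, about 3 N per mm, at most 8 mm; it is not to be lifted. Origin on the axle at bench level, x towards the yellow mark, z up.
- stylus (a point): tip of the dial gauge's plunger, with a small red ball; it points level at the axle from outside, 1.5 mm from the tread and 110 mm above the bench. The gauge stands on the side of the wheel away from the robot, within about 70 degrees of straight beyond the axle.
- gauge: dial gauge on a magnetic stand: white dial 58 mm across facing up, top at 121 mm; grey base 58 by 50 mm; post up to 170 mm high. All of it lies along the line from the axle through the stylus, 126 to 285 mm from the axle, within 40 mm either side. It does not move; do not touch it. Origin on the wheel's axle at bench level, x towards the dial.
- bearing: old ball bearing lying flat, steel ring 52 mm across, 15 mm high, bore 20 mm; origin under its centre. Leave it.
- nut: loose brass nut, 32 mm across, 16 mm high; origin under its centre. Leave it.
- spanner: steel spanner, about 220 mm long, lying flat along its x axis. Leave it.
- mallet: mallet with wooden handle and black head, about 280 mm long, lying along its x axis. Leave it.
- grease: blue grease tin with a red label, 86 mm across and 85 mm high, standing; origin under its centre. Leave it.
- marker: yellow paint marker pen, 16 mm thick, 130 mm long, lying along its x axis. Leave it.
- caster: spare caster standing on its plate, 105 by 85 mm, wheel upwards, 148 mm high; origin under the plate's centre. Leave it.
- vice: blue drill-press vice, 240 by 150 mm, 66 mm high, fixed to the bench under the wheel; the wheel's upright stub axle is clamped in its jaws. Origin on the axle at bench level. It need not be touched.

How it is judged:
By the outcome, as a careful person would: the job done as asked, in the order asked, and still so for the second after the job is handed in, while the arm keeps its last pose, push and grip.
It also fails if it takes over 45 s, if anything falls off the work surface, if the arm or the gripper's body presses on something with over 40 N, if the wrist force passes 120 N, or if a joint passes its speed limit or range.

## Robot

A 6-joint arm with a two-finger parallel gripper is mounted at the origin on the work surface. World frame = base frame: x ahead of the robot, y to its left, z up, the work surface at z = 0. Lengths are in m, angles in rad, forces in N, time in s.
With the tool pointing down it reaches from about 0.3 to 0.95 m from the base axis. Payload 3.1 kg.
Tool frame: the origin (TCP) lies at the very end of the fingers, on their centre line; the grasp point (between the pads) lies 19 mm behind it (r.grasp_offset is the distance from the TCP to the grasp point, in m); z points along the fingers, y is the line along which they close (so a half turn about z gives the same grasp; the last joint's range is limited). The gripper opens to 85 mm and grips with 20 to 120 N. Pads are 22 mm wide; open, the fingers measure 114 mm over their backs; the gripper's body (76 mm by 85 mm) begins 54 mm behind the grasp point. The pads swing forward as they close: fully open they stand 13 mm farther back than shut.
Start: joints at [-0.07, 0.308, 1.634, -0, 1.2, -0.07], TCP at [0.625, -0, 0.231] pointing down, gripper open.
Joint ranges: [-3.06, 3.06], [-0.79, 1.96], [0.05, 2.63], [-1.19, 4.34], [0.05, 2.64], [-2.94, 2.94]. Speed limits (rad/s): [2.79, 2.79, 3.14, 3.14, 3.14, 3.14].

## Interface

Orientations are given as a unit quaternion [w, x, y, z].
In Python, from plant import r, imaging, nets gives the robot as it stands. The module is installed in compiled form; this text tells all that it offers. Calls block until the motion is done:
- r.goto(position, orientation): joint-space move of the TCP to a pose.
- r.move_linear(position, velocity=0.15, rotation=None): straight line of the TCP; rotation=None keeps the orientation; velocity is the mean speed in m/s.
- r.set_joints(angles): joint-space move.
- r.set_gripper(opening): finger opening in m; the grip force is fixed at half the most; returns when the fingers have stopped.
- r.hold(seconds).
- r.inverse_kinematics(position, orientation): joint angles nearest the present ones, or None.
- r.get_obs(): the state.
- imaging.camera(name): name is "scene" or "side" or "wrist"; returns the picture (480x640x3 uint8, red, green, blue); there is no depth.
- imaging.get_calibration(name): a dict with "vfov" (degrees; the focal length in pixels is half the picture's height over the tangent of half this angle, whatever the lens; pixels are square), "cx", "cy" (the principal point, pixels), "xyz" and "attitude" of the camera in the world. Camera axes: x right, y up, looking along -z (the intrinsics and any distortion apply to the point x, -y, -z); pixel columns grow to the right and rows downward; lengths in m; the calibration is good to about 2 mm. A picture is of the moment at which its call begins: read the wrist's pose just before it. get_calibration takes no time and is no camera call; for the wrist camera it gives the pose at the moment of the call.
A pose or a line that the arm cannot do raises r.MotionError and nothing moves.
- r.close_job(): hands the job in; it is judged then, once.
Trained networks look in the newest picture that a camera, given by its name, has taken for a name from the list of things; names that differ only in an ending like _2 or _b are one class to them, and where a whole thing is asked for, a point or a joint stands for the part that bears it (a point fixed in the world has none). Each returns a list of dicts, best first, with "conf" (0 to 1); they miss things now and then, are a little off and sometimes report something else, mostly with a low value. They report only what shows in the picture. A call takes as long as a camera call.
- nets.look_for(camera, thing): "at" ([x, y, z] in m, in world coordinates, good to about 4 mm: the middle of the surface that is visible of it).
- nets.regions_of(camera, thing): "mask" (480x640 bool, what is visible of it).
- nets.spot_point(camera, thing): "at" ([x, y, z] in m, in world coordinates, good to about 4 mm: a listed point, or the origin of a listed thing).
The state is a dict: "time_s": time; "joints": joint angles; "qd": joint speeds; "effort": joint torques, N m; "position": TCP position; "ee_rot": TCP orientation; "wrist_force": force on the tool from outside, world axes, zero at the start; "moment": the same for the moment, N m; "width": finger opening in m; "grip_force": force on a finger pad.
Only numpy, scipy, OpenCV 4.12 (cv2) and the standard library are available. Lean on these libraries where they do the work, as an engineer would, in place of code of your own. Each camera call takes 0.05 s, during which the arm holds its last target. There are 200 camera calls.

## Working session

There is one attempt and no reset: what is moved stays moved. The work goes in short steps, each a Python script; the robot and the scene stay as the last script left them, time stands still between calls to the robot, and variables do not carry over. Pictures are saved under pics/ and viewed, at most 10 in all, crops included, and the job is handed in when it is done.

```bash
mkdir -p pics
python3 - <<'E'
from plant import r, imaging, nets
import cv2, numpy as np
for c in ["scene","side"]:
    im=imaging.camera(c); cv2.imwrite(f"pics/{c}0.png",im[:,:,::-1])
    k=imaging.get_calibration(c); print(c,{a:np.round(b,3) if not isinstance(b,str) else b for a,b in k.items()})
    for t in ["hub","mark","spoke","stylus","gauge","tyre"]:
        print(t,[(np.round(d["at"],3),round(d["conf"],2)) for d in nets.spot_point(c,t)[:2]])
    for t in ["grease","caster","mallet"]:
        print(t,[(np.round(d["at"],3),round(d["conf"],2)) for d in nets.spot_point(c,t)[:1]])
o=r.get_obs(); print(o)
E
```

```text
scene {'vfov': np.float64(43.63), 'cx': np.float64(323.065), 'cy': np.float64(236.237), 'xyz': array([1.432, 0.64 , 1.239]), 'attitude': array([0.422, 0.18 , 0.336, 0.822])}
hub [(array([0.591, 0.08 , 0.14 ]), 0.93)]
mark [(array([ 0.636, -0.033,  0.14 ]), 0.74)]
spoke [(array([0.608, 0.025, 0.131]), 0.93)]
stylus [(array([0.679, 0.173, 0.112]), 0.57)]
gauge [(array([ 0.637, -0.036,  0.144]), 0.74)]
tyre []
grease [(array([ 0.622, -0.482,  0.001]), 0.91)]
caster [(array([ 0.614,  0.486, -0.004]), 0.86)]
mallet [(array([ 0.363, -0.498,  0.002]), 0.95)]
side {'vfov': np.float64(55.395), 'cx': np.float64(315.18), 'cy': np.float64(240.05), 'xyz': array([0.258, 0.906, 0.83 ]), 'attitude': array([-0.109, -0.051,  0.44 ,  0.89 ])}
hub [(array([0.59, 0.08, 0.14]), 0.56), (array([ 0.593,  0.078, -0.001]), 0.29)]
mark [(array([ 0.638, -0.04 ,  0.14 ]), 0.7)]
spoke [(array([0.611, 0.025, 0.13 ]), 0.62)]
stylus [(array([0.675, 0.176, 0.104]), 0.78), (array([ 0.593,  0.078, -0.002]), 0.38)]
gauge []
tyre [(array([ 0.593,  0.079, -0.001]), 0.73)]
grease [(array([ 0.627, -0.483,  0.005]), 0.65)]
caster [(array([ 0.612,  0.489, -0.001]), 0.96)]
mallet [(array([ 0.363, -0.502, -0.001]), 0.79)]
{'time_s': 1.0, 'joints': array([-6.96916678e-02,  3.08092246e-01,  1.63381160e+00,  4.12653930e-06,
        1.19968213e+00, -6.96750469e-02]), 'qd': array([ 0.0013965 ,  0.00083686,  0.00016195,  0.00024195, -0.00015693,
       -0.0008323 ]), 'effort': array([ 6.51304927e-04, -4.15294755e+01, -2.77093184e+01, -4.61034176e-05,
        8.11290356e-04, -1.44556964e-05]), 'position': array([ 6.25005746e-01, -2.12733442e-05,  2.31271316e-01]), 'ee_rot': array([1.25911628e-06, 7.07113187e-01, 7.07100376e-01, 3.64285944e-06]), 'wrist_force': array([-0.64488333, -0.77817448,  0.07673752]), 'moment': array([-0.01568143, -0.04490074,  0.04604721]), 'grip_force': 0.0, 'width': 0.08543116338712092}
```

View pics/scene0.png

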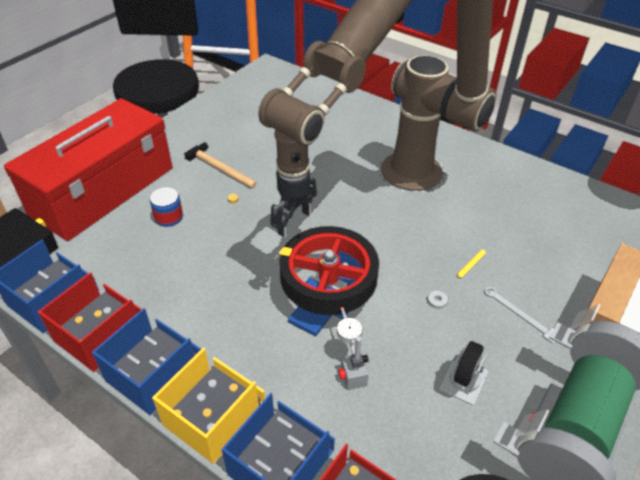

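View pics/side0.png

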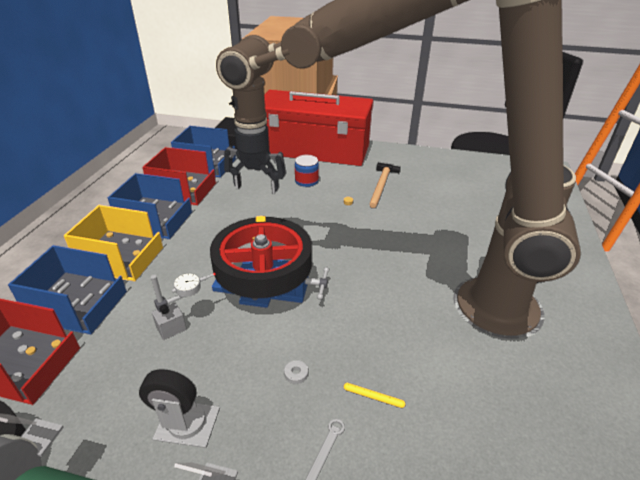

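The wheel is at about (0.59, 0.08), with the mark towards the robot's right (scene px 286,252). The gauge is beyond and to the left (stylus near scene px 343,312). Next I close the fingers and take a look from above.

Run:
```python
from plant import r, imaging, nets
import cv2, numpy as np
r.set_gripper(0.0)
q=r.get_obs()["ee_rot"]
r.goto([0.56,0.10,0.40],q)
k=imaging.get_calibration("wrist"); im=imaging.camera("wrist"); cv2.imwrite("pics/w0.png",im[:,:,::-1]); print(k)
for t in ["hub","mark","spoke","stylus","gauge"]:
    print(t,[(np.round(d["at"],4),round(d["conf"],2)) for d in nets.spot_point("wrist",t)[:2]])
o=r.get_obs(); print(o["time_s"],o["position"],o["width"],o["ee_rot"])
```

```text
{'vfov': 69.61284929831251, 'cx': 323.9468886477658, 'cy': 239.7774134369724, 'xyz': array([0.560324  , 0.17866045, 0.54131119]), 'attitude': array([ 9.87559318e-01, -1.57245598e-01,  6.41608688e-04,  5.16294199e-05])}
hub [(array([0.5916, 0.0794, 0.1429]), 0.76)]
mark [(array([ 0.6268, -0.0345,  0.1417]), 0.64)]
spoke [(array([0.6084, 0.0193, 0.13  ]), 0.8)]
stylus [(array([0.6768, 0.173 , 0.1136]), 0.62)]
gauge []
2.9083 [0.55989444 0.09929951 0.39817595] -0.00023603338831676673 [-0.00090715  0.70749933  0.70671241 -0.00120071]
```

View pics/w0.png

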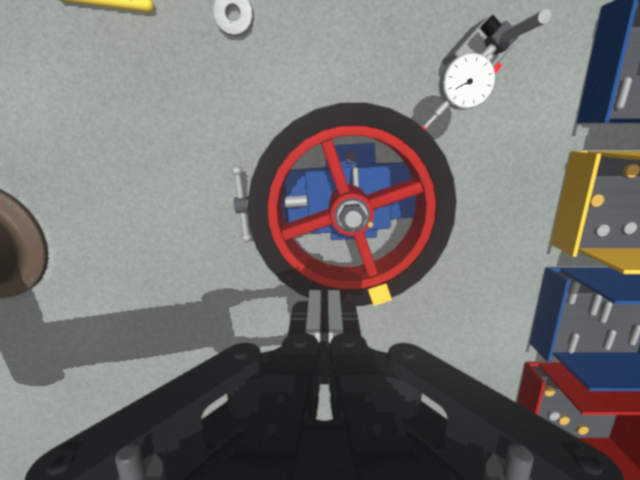

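The wrist view shows the mark at px (380,294), the stylus tip at (425,129), the dial at (470,80) and the hub at about (352,215). I'll turn these into positions.

```bash
cat > h.py <<'E'
import numpy as np, cv2
from scipy.spatial.transform import Rotation as R
from plant import r, imaging, nets
HUB=np.array([0.5913,0.0795])
def px2w(k,uv,z):
    f=240/np.tan(np.radians(k["vfov"])/2)
    d=np.array([(uv[0]-k["cx"])/f,-(uv[1]-k["cy"])/f,-1.0]); w,x,y,zz=k["attitude"]
    d=R.from_quat([x,y,zz,w]).apply(d); p=np.array(k["xyz"])
    return p+d*(z-p[2])/d[2]
def ang(p): return np.degrees(np.arctan2(p[1]-HUB[1],p[0]-HUB[0]))
def mark(im,k):
    """angle (deg) of the yellow patch near the tyre, top face"""
    hsv=cv2.cvtColor(im,cv2.COLOR_RGB2HSV); m=cv2.inRange(hsv,(22,150,120),(35,255,255))
    n,l,s,c=cv2.connectedComponentsWithStats(m)
    best=None
    for i in range(1,n):
        p=px2w(k,c[i],.14); d=np.hypot(*(p[:2]-HUB))
        if s[i,4]>15 and .09<d<.145 and (best is None or s[i,4]>best[2]): best=(ang(p),d,s[i,4],c[i])
    return best
def down(a):
    """tool down, closing line (tool y) along world angle a (rad)"""
    y=np.array([np.cos(a),np.sin(a),0]); z=np.array([0,0,-1.]); x=np.cross(y,z)
    q=R.from_matrix(np.stack([x,y,z],1)).as_quat(); return np.array([q[3],q[0],q[1],q[2]])
E
python3 - <<'E'
from h import *
k={'vfov': 69.61284929831251, 'cx': 323.9468886477658, 'cy': 239.7774134369724, 'xyz': np.array([0.560324  , 0.17866045, 0.54131119]), 'attitude': [ 9.87559318e-01, -1.57245598e-01,  6.41608688e-04,  5.16294199e-05]}
for uv,z in [((352,218),.163),((425,129),.11),((470,80),.121),((545,16),.17)]:
    p=px2w(k,uv,z); print(uv,p.round(4),ang(p).round(2))
for c in ["w0","scene0","side0"]:
    im=cv2.imread(f"pics/{c}.png")[:,:,::-1].copy()
    print(c,mark(im,k if c=="w0" else imaging.get_calibration(c[:-1])))
# red rim/hub circle from wrist: tyre outer edge fit
im=cv2.imread("pics/w0.png"); g=im.max(2); m=((g<60)*255).astype(np.uint8); m[300:]=0
pts=np.argwhere(m[:300]>0)
P=[]
for a in np.radians(np.arange(0,190,4)):
    u,v=352,208
    last=None
    for t in range(60,125):
        x=int(u+t*np.cos(a));y=int(v-t*np.sin(a))
        if m[y,x]: last=(x,y)
    if last: P.append(px2w(k,last,.14)[:2])
P=np.array(P);A=np.c_[2*P,np.ones(len(P))]
s=np.linalg.lstsq(A,(P**2).sum(1),rcond=None)[0]; print("tyre fit",s[:2],np.sqrt(s[2]+s[0]**2+s[1]**2))
print(down(np.radians(21)), r.inverse_kinematics([.54,.08,.1],down(np.radians(21))))
E
```

```text
(352, 218) [0.5915 0.0809 0.163 ] 81.59
(425, 129) [0.6799 0.1764 0.11  ] 47.54
(470, 80) [0.7222 0.2283 0.121 ] 48.66
(545, 16) [0.7661 0.2771 0.17  ] 48.5
w0 (np.float64(-69.27530418306999), np.float64(0.11249070061641941), np.int32(298), array([379.29530201, 293.82885906]))
scene0 (np.float64(-68.93141044837948), np.float64(0.11439420392981402), np.int32(70), array([285.57142857, 251.04285714]))
side0 (np.float64(-69.29514780748639), np.float64(0.11126366147470038), np.int32(44), array([260.47727273, 218.72727273]))
tyre fit [0.59274355 0.08116504] 0.12082884317309997
[0.         0.56640624 0.82412619 0.        ] [ 6.73079471e-02  3.22772240e-01  1.91414003e+00 -4.44089210e-16
  9.04680386e-01 -2.99211196e-01]
```

```bash
cat >> h.py <<'E'
def track(n,cam="scene"):
    k=imaging.get_calibration(cam); out=[]
    for _ in range(n):
        t=r.get_obs()["time_s"]; b=mark(imaging.camera(cam),k)
        out.append((t,b[0] if b else np.nan, b[1] if b else np.nan))
    return np.array(out)
E
python3 - <<'E'
from h import *
a=np.radians(200.8); e=np.array([np.cos(a),np.sin(a)]); t=np.array([-e[1],e[0]])
q=down(a-np.pi)
P=lambda rad,off,z: [*(HUB+rad*e+off*t),z]
r.goto(P(.062,-.022,.21),q)
r.move_linear(P(.062,-.022,.10),velocity=.12)
f0=r.get_obs(); print(f0["time_s"],f0["position"],f0["wrist_force"])
r.move_linear(P(.062,.028,.132),velocity=.16)
r.move_linear(P(.062,.028,.20),velocity=.3)
o=r.get_obs(); print(o["time_s"],o["position"],o["wrist_force"])
T=track(8); print(T.round(3))
E
```

```text
4.775 [0.52649055 0.07814119 0.10088721] [ 0.54477152 -0.47860697  0.60069596]
5.675 [0.5439431  0.03203806 0.20147141] [-0.43876835  0.38778062  0.33952047]
[[ 5.67500e+00  1.31491e+02  1.11000e-01]
 [ 5.72500e+00  1.44209e+02  1.10000e-01]
 [ 5.77500e+00  1.57650e+02  1.10000e-01]
 [ 5.82500e+00  1.70558e+02  1.10000e-01]
 [ 5.87500e+00 -1.76556e+02  1.10000e-01]
 [ 5.92500e+00 -1.62827e+02  1.10000e-01]
 [ 5.97500e+00 -1.49976e+02  1.11000e-01]
 [ 6.02500e+00 -1.37529e+02  1.11000e-01]]
```

The wheel spins at about 260°/s with no hand on it. I'll let it run over 3 s with the finger held clear, then brake it lightly.

```bash
cat >> h.py <<'E'
BA=np.radians(228.4)
def BP(z,da=0.0,rad=.113):
    a=BA+np.radians(da); return [*(HUB+rad*np.array([np.cos(a),np.sin(a)])),z]
def fz(): return r.get_obs()["wrist_force"].round(2)
def fit(T):
    u=np.degrees(np.unwrap(np.radians(T[:,1]))); return np.polyfit(T[:,0]-T[-1,0],u,1)
E
python3 - <<'E'
from h import *
r.goto(BP(.20),down(np.radians(-41.6)))
r.hold(max(0,9.3-r.get_obs()["time_s"]))
T=track(6); print("free",T[0,0],fit(T))
r.move_linear(BP(.146),velocity=.15); print(r.get_obs()["time_s"],r.get_obs()["position"],fz())
z=.1415
for i in range(14):
    t0=r.get_obs()["time_s"]
    r.move_linear(BP(z),velocity=.05)
    o=r.get_obs(); T=track(3); w=fit(T)[0]
    print(round(z,4),o["time_s"]-t0,o["position"][2].round(4),o["wrist_force"].round(2),T[-1].round(2),w.round(1))
    if w<85: break
    if w>200: z-=.0004
r.move_linear(BP(z+.004),velocity=.05)
T=track(6); print(r.get_obs()["position"],fz(),T.round(2),fit(T))
E
```

```text
free 9.3 [244.19871791  -2.72128147]
10.1083 [ 0.5163033  -0.00501142  0.14597178] [ 1.29 -0.38  0.13]
0.1415 0.25 0.1422 [-0.22  0.74  0.63] [ 1.0460e+01 -1.6322e+02  1.1000e-01] 223.3
0.1411 0.25 0.1412 [-0.    0.72 -0.49] [ 10.86 -75.63   0.11] 214.9
0.1407 0.25 0.1406 [-0.24 -0.2   0.11] [11.26 12.02  0.13] 196.4
0.1407 0.25 0.1407 [ 0.33 -0.01  0.16] [11.66 89.88  0.12] 216.3
0.1403 0.25 0.1403 [ 0.63 -0.77 -0.02] [1.2060e+01 1.7787e+02 1.1000e-01] 209.3
0.1399 0.25 0.1399 [ 0.5  -0.12  0.26] [  12.46 -104.88    0.11] 167.9
0.1399 0.25 0.1399 [0.06 0.49 0.64] [ 12.86 -36.4    0.12] 178.0
0.1399 0.25 0.1399 [ 0.86 -0.42  0.63] [13.26 18.94  0.14] 119.1
0.1399 0.25 0.1399 [ 0.6  -0.14  1.21] [13.66 58.57  0.13] 80.1
[ 0.51617102 -0.00499335  0.14380673] [ 0.41  0.09 -0.02] [[1.3960e+01 8.5770e+01 1.2000e-01]
 [1.4010e+01 9.0660e+01 1.2000e-01]
 [1.4060e+01 9.5640e+01 1.2000e-01]
 [1.4110e+01 1.0134e+02 1.2000e-01]
 [1.4160e+01 1.0816e+02 1.1000e-01]
 [1.4210e+01 1.1295e+02 1.1000e-01]] [110.89965394 112.94664453]
```

Run:
```python
from h import *
r.hold(1.3)
T=track(6); w,p=fit(T); p%=360; print(w,p)
tgt=T[-1,0]+((27.0-p)%360)/w*1.005
n=r.get_obs()["time_s"]; print(n,tgt); r.hold(tgt-n)
t=r.get_obs()["time_s"]
r.move_linear(BP(.1365),velocity=.05)
print(t,fz()); T=track(3); print(T.round(2),r.get_obs()["position"],fz())
cv2.imwrite("pics/s1.png",imaging.camera("scene")[180:340,250:450,::-1].repeat(4,0).repeat(4,1))
k=imaging.get_calibration("wrist"); im=imaging.camera("wrist"); cv2.imwrite("pics/w1.png",im[:,:,::-1]); print(mark(im,k),k)
for c in ["side","scene"]:
    im=imaging.camera(c); print(c,mark(im,imaging.get_calibration(c)))
    for d in nets.spot_point(c,"mark")[:2]: print(d["at"],d["conf"],ang(d["at"]))
print(r.get_obs()["time_s"])
```

```text
80.03179809526164 256.15345217406673
15.8583 17.451406661286526
17.45 [-0.51 -0.59  6.84]
[[17.75 38.53  0.14]
 [17.8  38.43  0.14]
 [17.85 38.51  0.14]] [ 0.51773454 -0.00515905  0.13775955] [-0.65 -1.35  6.  ]
None {'vfov': 69.61284929831251, 'cx': 323.9468886477658, 'cy': 239.7774134369724, 'xyz': array([0.57047384, 0.05384627, 0.28088553]), 'attitude': array([ 0.92331706, -0.14610765,  0.0540295 , -0.3510256 ])}
side (np.float64(40.95765271721368), np.float64(0.11660026434895825), np.int32(63), array([215.53968254, 258.23809524]))
[0.6895, 0.1569, 0.1392] 0.59 38.24473242641344
scene (np.float64(38.448001288985154), np.float64(0.13915638614936035), np.int32(241), array([333.30705394, 303.73443983]))
[0.6885, 0.1621, 0.1374] 0.96 40.35769160813226
18.2
```

View pics/w1.png

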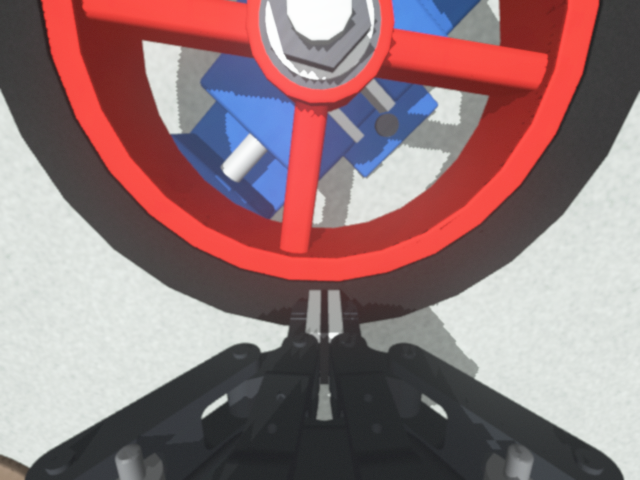

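```bash
python3 -c "
import cv2;i=cv2.imread('pics/s1.png');cv2.imwrite('pics/s1b.png',i[:600,:800])"
```

```text
(no output)
```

View pics/s1b.png

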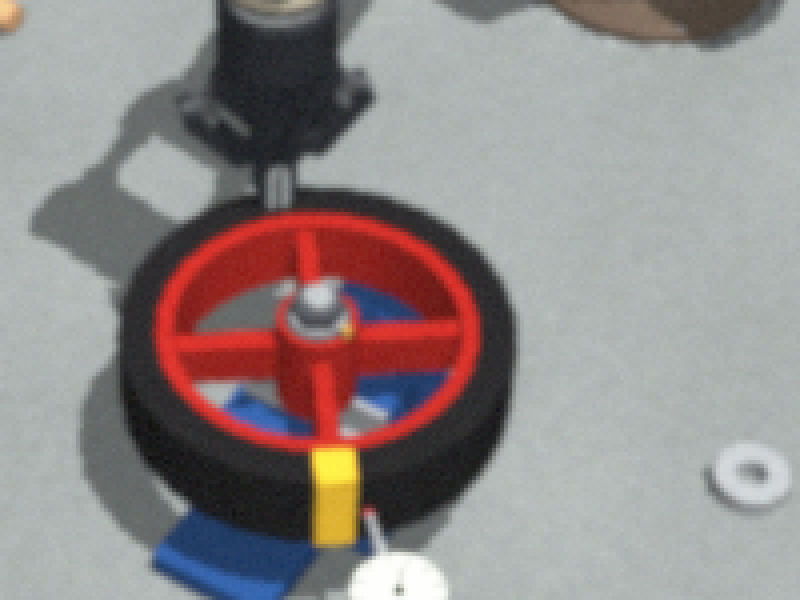

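The wheel is at rest with the mark (crop px 335,495) a little short of the stylus (370,513). I'll take the exact angle from the spoke in the wrist image (line 310,110 to 296,245), then ease the wheel round.

Run:
```python
from h import *
k=imaging.get_calibration("wrist")
im=cv2.imread("pics/w1.png")[:,:,::-1].astype(int)
red=(im[:,:,0]>200)&(im[:,:,1]<100)
def run(v,u): # bright red run around u
    a=b=u
    while red[v,a-1]: a-=1
    while red[v,b+1]: b+=1
    return a,b
pts=[]
for v in range(130,225,10):
    a,b=run(v,310-int((v-110)*.104)); pts.append(px2w(k,((a+b)/2,v),.130)[:2])
pts=np.array(pts); d=pts[0]-pts[-1]
print("line",np.degrees(np.arctan2(d[1],d[0])),"via hub",[round(ang(p)%360-180,1) for p in pts])
# spot on hub: nut centre
print(px2w(k,(320,8),.165))
```

```text
line 40.261686226616284 via hub [np.float64(40.0), np.float64(40.2), np.float64(40.3), np.float64(40.2), np.float64(40.3), np.float64(40.2), np.float64(40.0), np.float64(40.2), np.float64(40.1), np.float64(40.1)]
[0.59185223 0.07916661 0.165     ]
```

```bash
cat > m.py <<'E'
from h import *
def spoke():
    k=imaging.get_calibration("wrist"); im=imaging.camera("wrist").astype(int)
    red=(im[:,:,0]>200)&(im[:,:,1]<100); out=[]
    for v in range(130,215,10):
        runs=np.flatnonzero(np.diff(np.r_[0,red[v].astype(int),0])).reshape(-1,2)
        c=[x for x in runs if 15<x[1]-x[0]<45 and 220<x[0]<420]
        if c: out.append(ang(px2w(k,(c[0].sum()/2-.5,v),.130))%360-180)
    return np.median(out),np.std(out),len(out)
E
python3 - <<'E'
from m import *
print(spoke())
for da in (2.1,4.1,6.2,8.2):
    r.move_linear(BP(.1365,da),velocity=.02)
r.hold(.3); print(spoke(),r.get_obs()["position"],fz(),ang(r.get_obs()["position"]))
im=imaging.camera("scene"); cv2.imwrite("pics/s2.png",cv2.resize(im[260:350,290:410,::-1],None,fx=6,fy=6,interpolation=cv2.INTER_CUBIC))
for d in nets.spot_point("scene","mark")[:1]: print(d["at"],ang(d["at"]))
print(mark(imaging.camera("side"),imaging.get_calibration("side"))[0],r.get_obs()["time_s"])
E
```

```text
(np.float64(40.15778509528545), np.float64(0.0960512011859214), 9)
(np.float64(48.65548122491106), np.float64(0.12097810969633571), 9) [ 0.53060789 -0.01489301  0.13782775] [-0.36  1.07  6.58] -122.73990454258895
[0.6788, 0.1742, 0.1384] 47.26298067409746
48.82272030985844 20.1667
```

View pics/s2.png

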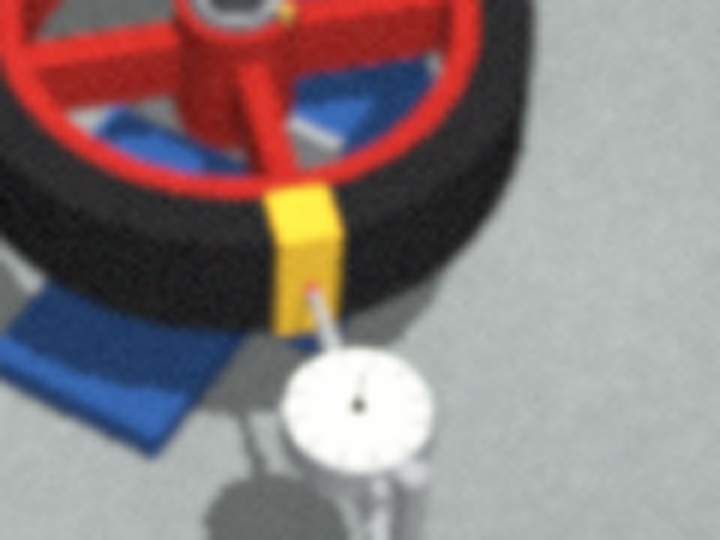

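The stylus ball (312,288) sits at the middle of the yellow stripe (277–340), the wheel is at rest, and the fingertip is pressing with about 6 N. I'll hand it in.

Run:
```python
from m import *
r.hold(.5); print(spoke(),fz(),r.get_obs()["time_s"]); print(r.close_job())
```

```text
(np.float64(48.671292549841326), np.float64(0.09571565461113044), 9) [1.31 0.69 6.17] 20.7167
the job is handed in; nothing more can be done
None
```

The job is handed in after about 21 s: the wheel spun freely at about 0.7 turns a second, ran untouched for well over 3 s, and was braked by fingertip and eased the last 8°. The yellow mark is now at the stylus (within about half a degree), with the fingertip resting on the tyre at about 6 N.

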